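# Hold a mirror mount in the corner of an assembly fixture

### The arm

A 7-joint arm with a two-finger parallel gripper is mounted at the origin on the work surface. World frame = base frame: x ahead of the robot, y to its left, z up, the work surface at z = 0. Lengths are in m, angles in rad, forces in N, time in s.
With the tool pointing down it reaches from about 0.35 to 0.9 m from the base axis. Payload 8.1 kg.
Tool frame: the origin (TCP) lies at the very end of the fingers, on their centre line; the grasp point (between the pads) lies 19 mm behind it; y points along the fingers, z is the direction in which the jaws open and shut, and the axes are right-handed (so a half turn about y gives the same grasp; the last joint's range is limited). The gripper opens to 92 mm and grips with 3 to 60 N. Pads are 19 mm wide; open, the fingers measure 130 mm over their backs; the gripper's body (75 mm by 190 mm) begins 47 mm behind the grasp point.
Start: joints at [1.02, 0.434, 0.025, 1.573, -0.012, 1.134, -0.075], TCP at [0.271, -0.563, 0.227] pointing down, gripper open.
Joint ranges: [-2.62, 2.62], [-0.44, 2.09], [-1.27, 1.32], [0.08, 2.57], [-1.32, 4.46], [0.12, 2], [-2.74, 2.74]. Speed limits (rad/s): [2.22, 2.22, 3.01, 3.01, 3.14, 3.14, 3.14].

### API

Orientations are given as a 3x3 rotation matrix whose columns are the frame's x, y, z axes.
In Python, from plant import robot, vision, ticket gives the robot as it stands.
- The arm moves only by the tool send_rows, never from a script. Its argument "rows" is a list of rows, each an object with "dp": the shift along the world's x, y, z in m, a list of three; "twist": the turn about the world's z in degrees; "fingers": the finger opening in m, from 0 to 0.0918. A call has 1 to 8 rows; each row is the pose to reach, as a shift and turn from the pose commanded when the call began; what a row does not reach only later rows make up. A row lasts 1/10 s, in which the tool goes at most 50 mm and 8.59 degrees, less where a joint would pass 70% of its speed; a pose out of reach is approached as far as the arm can. A call with a gripper value outside its range is refused whole. The fingers move at their own pace and stop on an object; "newtons" is the grip in N (left out, the last holds). Time passes only in rows, so rows that repeat a pose let the fingers close. It gives the time, the measured TCP pose, the force and the opening at its end, in the units of the state.
- robot.get_obs(): the state, without advancing time (a new reading comes with each control period).
- vision.get_image(name): name is "scene" or "top" or "wrist"; returns (picture, depth): 384x512x3 uint8, red, green, blue; 384x512 float32, m along the optical axis (not along the pixel's ray), 0 where there is no reading.
- vision.camera_info(name): a dict with "fov_y" (degrees; the focal length in pixels is half the picture's height over the tangent of half this angle, whatever the lens; pixels are square), "cx", "cy" (the principal point, pixels), "R" (3x3) and "t" (3): a world point X has camera coordinates R X + t; the wrist camera has in their place "tool_from_camera" (4x4, takes a point from camera to tool coordinates, whose origin is the TCP and whose axes are the tool frame's). Camera axes: x right, y down, z forward; pixel columns grow to the right and rows downward; lengths in m; the calibration is good to about 2 mm. A picture is of the moment at which its call begins: read the wrist's pose just before it. camera_info takes no time and is no camera call.
- ticket.close_job(): hands the job in, once; it reports no verdict.
The state is a dict: "time": time; "joint_positions": joint angles; "joint_velocities": joint speeds; "joint_efforts": joint torques, N m; "tool_pos": TCP position; "tcp_rot": TCP orientation; "force": force on the tool from outside, world axes, zero at the start; "moment": the same for the moment, N m; "grip_width": finger opening in m.
Only numpy, scipy, OpenCV 4.12 (cv2) and the standard library are available. Lean on these libraries where they do the work, as an engineer would, in place of code of your own. Each camera call takes 0.05 s, during which the arm holds its last target.

### The job

Pick up the small mirror mount (the black block whose upright plate carries a round mirror) and set it flat on the assembly fixture, mirror facing away from the long stop, its long side against the long stop and its end against the short stop. Press it into the corner so that it sits square and firm against both stops at once, without ramming it, and finish while still holding it pressed there; do not let go. Leave the other things on the table where they are.

Things in the scene. Friction and masses are not known exactly. Their poses are not given: they have to be found in the camera images.
- mount_center (a point): Centre of the loose black mirror mount, 35 mm above its underside. Base 44 (x) x 60 (y) x 18 mm high; on its middle an upright plate 12 mm thick (x), 40 mm wide (y), from 18 to 70 mm above the underside. Round mirror on the plate's +x face, two small screws on its -x face. The plate's top 15 mm is bare: grip it across its width or its thickness. z up; starts upright on the table.
- mount_front (a point): Point on the mirror mount at the middle of the mirror's face: 10 mm towards +x from the mount's centre axis, 36 mm above the underside. Same axes as the mount.
- mount: The mirror mount, about 0.25 kg (varies); origin at the centre of its underside, axes as mount_center. Mirror 25 mm across in a 31 mm ring, 4 mm proud of the plate, centred 36 mm above the underside; the screws stand out 12 mm, up to 50 mm above the underside.
- corner (a point): Inner corner of the fixture, where the two stop faces would meet, at the plate's top (12 mm above the table). Long stop: at x < 0, face x = 0, from y = 10 to 100 mm. Short stop: at y < 0, face y = 0, from x = 10 to 60 mm. Both rigid, 16 mm high above the plate. The mount belongs at x > 0, y > 0, axes parallel to these: its centre then at x +22, y +30, z +35 mm.
- long_stop: The fixture's long stop, a rigid steel bar 90 mm long, along the fixture's y. Its origin is at the centre of the fixture plate's underside (45 mm from the corner in +x and in +y). About 5 N on it is a good push; more than 50 N counts as ramming.
- short_stop: The fixture's short stop, a rigid steel bar 50 mm long, along the fixture's x. Same origin as the long stop. About 5 N on it is a good push; more than 50 N counts as ramming.
- fixture: The assembly fixture: a dark steel plate 140 x 140 x 12 mm screwed to the table, with two steel stops 14 mm thick. Origin at the centre of its underside, axes as corner; seen from the corner it reaches to x = +115 and y = +115 mm.
- yoke: Bystander: a black mount with the same base as the mirror mount, but two separate upright arms with an open gap between them and no mirror, 70 mm high. Origin under its centre. May change places with the mirror mount and the pedestal.
- pedestal: Bystander: steel post 25 mm across on a 40 mm round foot, 65 mm high. Origin under its centre.
- vblock: Bystander: aluminium grooved block 50 x 30 x 28 mm. Origin under its centre.
- fork: Bystander: flat steel clamping fork 80 x 32 x 9 mm. Origin under its middle.
- driver: Bystander: screwdriver 160 mm long with black handle, lying along its x.
- meter: Bystander: grey hand-held meter 130 x 70 x 26 mm, lying flat. Origin under its centre.
- lens_ring: Bystander: black ring 31 mm across, 12 mm high. Origin under its centre.
Mind the look-alikes: they are no part of the job. What is shaped like the fixture but brown is not meant.

How it is judged:
By the outcome, as a careful person would: the job done as asked, in the order asked, and still so for the second after the job is handed in, while the arm keeps its last pose, push and grip.
It also fails if it takes over 56 s, if anything falls off the work surface, if the arm or the gripper's body presses on something with over 40 N, if the wrist force passes 120 N, or if a joint passes its speed limit or range.

## Working session

There is one attempt and no reset: what is moved stays moved. The work goes in short steps, Python scripts to look and compute and a tool call to move; the robot and the scene stay as the last step left them, time stands still between calls to the robot, and variables do not carry over. Pictures are saved under pics/ and viewed, and the job is handed in when it is done.

Besides the shell and the picture viewer there is one more tool, called after "Emit:" by a JSON object that holds its "fn" and its "kwargs". send_rows: Moves the arm, as the interface text tells. Its arguments: {"type":"object","properties":{"rows":{"type":"array"},"newtons":{"type":"number"}},"required":["rows"]}

```bash
ls; mkdir -p pics; python3 - <<'E'
from plant import robot, vision, ticket
import cv2, numpy as np, pickle
o=robot.get_obs(); print(o)
for n in ["scene","top","wrist"]:
    print(n,vision.camera_info(n))
for n in ["scene","top"]:
    im,d=vision.get_image(n)
    np.savez(f"{n}0.npz",im=im,d=d)
    cv2.imwrite(f"pics/{n}0.png",im[:,:,::-1])
E
```

```text
pics
{'time': 0.0, 'joint_positions': array([ 1.02036847,  0.43521151,  0.02499953,  1.57410768, -0.01159209,
        1.13397166, -0.07512   ]), 'joint_velocities': array([-0.00149323,  0.0011771 ,  0.00173645,  0.00018149,  0.00062161,
        0.0004852 ,  0.00017743]), 'joint_efforts': array([ 1.03623090e-03, -6.67848158e+01,  9.86110680e-01, -3.14470911e+01,
       -6.03797031e-02,  4.28106403e-02,  2.70364071e-04]), 'tool_pos': array([ 0.2703428 , -0.56294398,  0.22594831]), 'tcp_rot': array([[-9.01437631e-01, -8.12607220e-04,  4.32908231e-01],
       [-4.32908964e-01,  1.32376703e-03, -9.01436674e-01],
       [ 1.59444308e-04, -9.99998794e-01, -1.54507836e-03]]), 'force': array([-0.21977268,  0.45675273, -0.06908881]), 'moment': array([ 0.0276918 , -0.01612275,  0.03641823]), 'grip_width': 0.09153494013099558}
scene {'fov_y': 53.73121430824438, 'cx': 257.001605596058, 'cy': 195.075766218018, 'R': array([[ 0.1691842 ,  0.98545873, -0.01574139],
       [ 0.77284784, -0.14256068, -0.61837098],
       [-0.61162318,  0.0924529 , -0.78572867]]), 't': array([-0.02951145, -0.38130288,  1.26543138])}
top {'fov_y': 54.3148777521677, 'cx': 258.24137072879324, 'cy': 194.81034585239874, 'R': array([[-0.01571118, -0.9994921 ,  0.02772557],
       [-0.98027094,  0.00993299, -0.19740876],
       [ 0.1970331 , -0.0302801 , -0.97992912]]), 't': array([-0.05009242,  0.55094626,  0.90431227])}
wrist {'fov_y': 58.55297432587858, 'cx': 254.6800877371973, 'cy': 193.67231617160022, 'tool_from_camera': array([[ 4.52386572e-04,  9.62320284e-01,  2.71918125e-01,
        -7.42301434e-02],
       [ 3.27031381e-04, -2.71918281e-01,  9.62320291e-01,
        -1.59447242e-01],
       [ 9.99999844e-01, -3.46415017e-04, -4.37721111e-04,
        -1.79302933e-03],
       [ 0.00000000e+00,  0.00000000e+00,  0.00000000e+00,
         1.00000000e+00]])}
```

View pics/scene0.png

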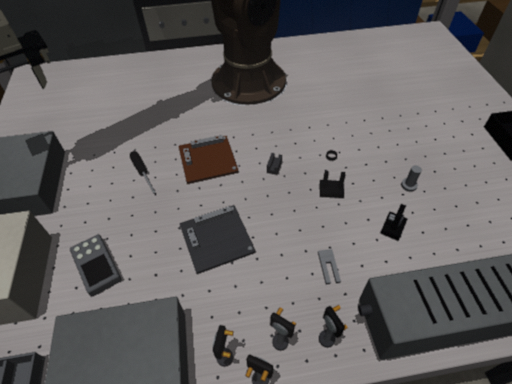

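View pics/top0.png

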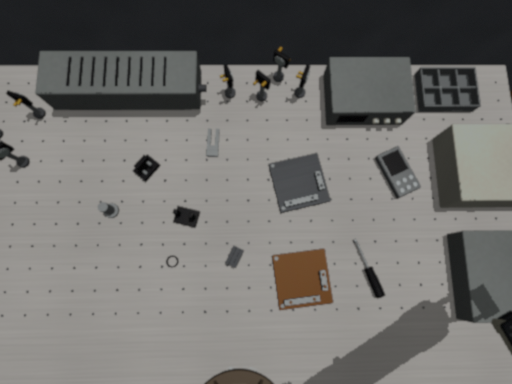

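```bash
cat > h.py <<'E'
import numpy as np, cv2
from plant import robot, vision, ticket
def cam(n):
    c=vision.camera_info(n); f=192/np.tan(np.radians(c['fov_y'])/2); return c,f
def ray(n,u,v,obs=None):
    c,f=cam(n); r=np.array([(u-c['cx'])/f,(v-c['cy'])/f,1.])
    if n=='wrist':
        T=c['tool_from_camera']; R=obs['tcp_rot']
        return R@T[:3,3]+obs['tool_pos'], R@T[:3,:3]@r
    return -c['R'].T@c['t'], c['R'].T@r
def atz(n,u,v,z,obs=None):
    o,d=ray(n,u,v,obs); return o+d*(z-o[2])/d[2]
def atd(n,u,v,dep,obs=None):
    o,d=ray(n,u,v,obs); return o+d*dep
def proj(n,X,obs=None):
    c,f=cam(n); X=np.asarray(X,float)
    if n=='wrist':
        T=c['tool_from_camera']; t=obs['tcp_rot'].T@(X-obs['tool_pos']); p=T[:3,:3].T@(t-T[:3,3])
    else: p=c['R']@X+c['t']
    return np.array([c['cx']+f*p[0]/p[2],c['cy']+f*p[1]/p[2]])
def crop(im,x0,y0,x1,y1,k,name):
    cv2.imwrite(name,cv2.resize(im[y0:y1,x0:x1,::-1],None,fx=k,fy=k,interpolation=cv2.INTER_CUBIC))
E
python3 - <<'E'
from h import *
s=np.load('scene0.npz');t=np.load('top0.npz')
a=cv2.resize(s['im'][160:260,300:440,::-1],None,fx=5,fy=5,interpolation=cv2.INTER_CUBIC)
cv2.imwrite('pics/c1.png',a)
crop(t['im'],100,130,240,240,5,'pics/c2.png')
crop(t['im'],255,140,345,225,7,'pics/c3.png')
crop(s['im'],170,190,270,285,6,'pics/c4.png')
E
```

```text
(no output)
```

View pics/c1.png

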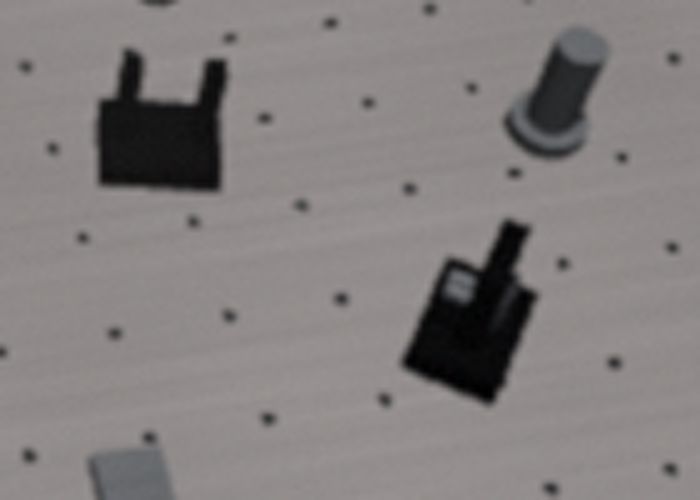

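View pics/c2.png

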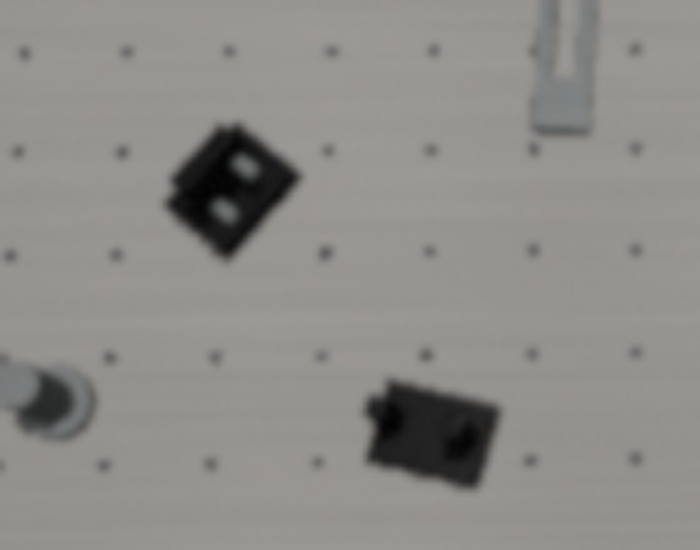

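View pics/c3.png

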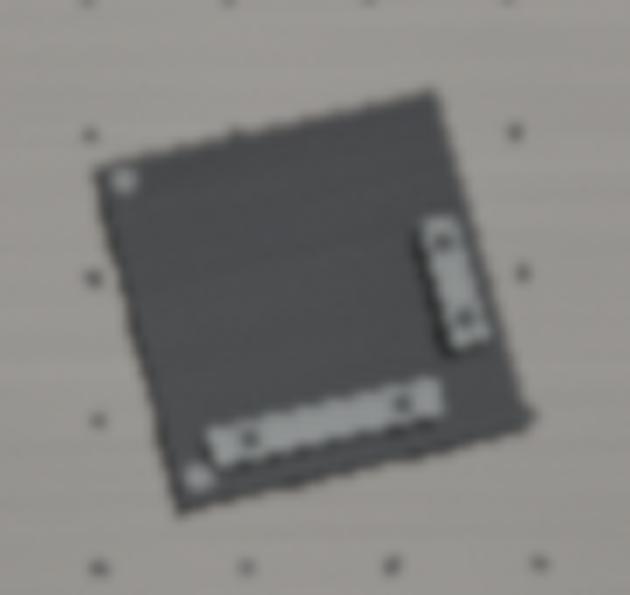

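View pics/c4.png

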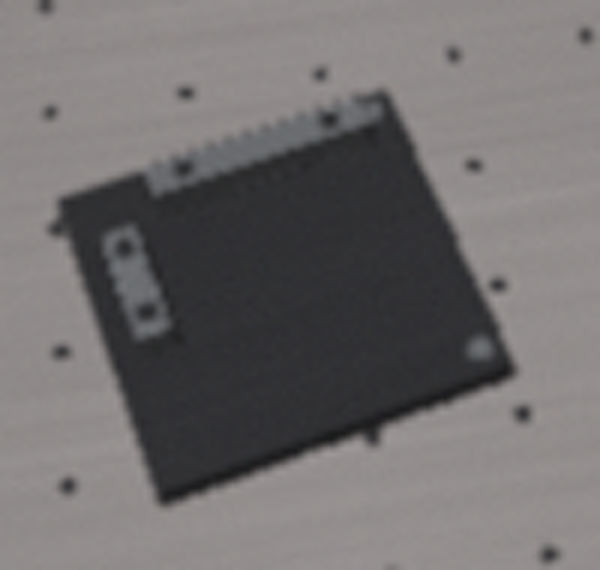

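```bash
python3 - <<'E'
from h import *
print('topcam',ray('top',0,0)[0],'scenecam',ray('scene',0,0)[0])
P=[(95,170),(435,92),(532,418),(180,513)]
q=np.array([atz('top',u/7+255,v/7+140,.012) for u,v in P]);print('top plate',q.round(4), q.mean(0))
P=[(512,375),(162,500),(62,203),(388,95)]
q2=np.array([atz('scene',u/6+170,v/6+190,.012) for u,v in P]);print('scene plate',q2.round(4),q2.mean(0))
for q_ in(q,q2):
  for i in range(4):
    e=q_[(i+1)%4]-q_[i]; print(np.linalg.norm(e),np.degrees(np.arctan2(e[1],e[0])))
# stops tops z=.028
for n,P in (('top',[(208,430),(437,378),(442,412),(220,465),(422,222),(455,215),(490,338),(455,350)]),):
  for u,v in P: print(n,atz(n,u/7+255,v/7+140,.028).round(4))
for u,v in [(148,165),(375,100),(385,122),(155,195),(103,237),(135,225),(170,328),(135,340)]: print('s',atz('scene',u/6+170,v/6+190,.028).round(4))
print('mount')
for u,v in [(300,178),(227,260)]: print(atz('top',u/5+100,v/5+130,.018).round(4))
for u,v in [(402,365),(492,402),(537,293),(447,260)]: print('s',atz('scene',u/5+300,v/5+160,.018).round(4),atz('scene',u/5+300,v/5+160,.0).round(4))
print(atz('scene',515/5+300,225/5+160,.07))
print(atz('top',202/5+100,152/5+130,.07))
E
```

```text
topcam [ 0.36111015 -0.02815686  0.99631239] scenecam [ 1.07364915 -0.14226929  0.75803453]
top plate [[ 0.6438 -0.0881  0.012 ]
 [ 0.6746 -0.2229  0.012 ]
 [ 0.5436 -0.2543  0.012 ]
 [ 0.5083 -0.1176  0.012 ]] [ 0.59254541 -0.17073154  0.012     ]
scene plate [[ 0.6535 -0.0858  0.012 ]
 [ 0.6815 -0.2184  0.012 ]
 [ 0.5455 -0.2481  0.012 ]
 [ 0.5161 -0.1141  0.012 ]] [ 0.59913368 -0.16661571  0.012     ]
0.13826957878320084 -77.11701231794942
0.13470685548981104 -166.54630910763714
0.1411247406093594 104.4934249721414
0.1386739664290902 12.28071109468329
0.13551950787756586 -78.06418837420641
0.13919109886637415 -167.676329398324
0.13726167977855824 102.37739119295512
0.14024803547507975 11.610675737621431
top [ 0.5373 -0.1276  0.028 ]
top [ 0.5564 -0.2152  0.028 ]
top [ 0.5433 -0.2165  0.028 ]
top [ 0.5239 -0.1317  0.028 ]
top [ 0.6175 -0.2123  0.028 ]
top [ 0.6202 -0.2252  0.028 ]
top [ 0.5717 -0.2362  0.028 ]
top [ 0.5672 -0.2226  0.028 ]
s [ 0.5449 -0.2118  0.028 ]
s [ 0.5296 -0.1201  0.028 ]
s [ 0.541  -0.1176  0.028 ]
s [ 0.5596 -0.2101  0.028 ]
s [ 0.5754 -0.2311  0.028 ]
s [ 0.5721 -0.2186  0.028 ]
s [ 0.6203 -0.2088  0.028 ]
s [ 0.6231 -0.222   0.028 ]
mount
[0.6406 0.2047 0.018 ]
[0.5957 0.2417 0.018 ]
s [0.6578 0.204  0.018 ] [ 0.6477  0.2124 -0.    ]
s [0.6837 0.2365 0.018 ] [0.6742 0.2457 0.    ]
s [0.6311 0.2807 0.018 ] [0.6204 0.291  0.    ]
s [0.6055 0.2466 0.018 ] [0.5941 0.2561 0.    ]
[0.6255522  0.25652802 0.07      ]
[0.63991236 0.24243165 0.07      ]
```

Emit:
{"fn": "send_rows", "kwargs": {"rows": [{"dp": [0.16,0.2,0.0],"twist": -13.5},{"dp": [0.16,0.2,0.0],"twist": -13.5},{"dp": [0.25,0.3,-0.02],"twist": -13.5},{"dp": [0.325,0.395,-0.04],"twist": -13.5},{"dp": [0.325,0.395,-0.04],"twist": -13.5},{"dp": [0.325,0.395,-0.06],"twist": -13.5},{"dp": [0.325,0.395,-0.06],"twist": -13.5},{"dp": [0.325,0.395,-0.06],"twist": -13.5}]}}

```text
$.rows[0]: bad value
```

Emit:
{"fn": "send_rows", "kwargs": {"rows": [{"dp": [0.13,0.16,-0.02],"twist": 0},{"dp": [0.13,0.16,-0.02],"twist": 0},{"dp": [0.13,0.16,-0.02],"twist": 0},{"dp": [0.13,0.16,-0.02],"twist": 0}]}}

```text
$.rows[0]: bad value
```

Emit:
{"fn": "send_rows", "kwargs": {"rows": [{"dp": [0.16,0.2,0.0],"twist": -13.5,"fingers": 0.09},{"dp": [0.16,0.2,0.0],"twist": -13.5,"fingers": 0.09},{"dp": [0.25,0.3,-0.02],"twist": -13.5,"fingers": 0.09},{"dp": [0.325,0.395,-0.04],"twist": -13.5,"fingers": 0.09},{"dp": [0.325,0.395,-0.06],"twist": -13.5,"fingers": 0.09},{"dp": [0.325,0.395,-0.06],"twist": -13.5,"fingers": 0.09},{"dp": [0.325,0.395,-0.06],"twist": -13.5,"fingers": 0.09},{"dp": [0.325,0.395,-0.06],"twist": -13.5,"fingers": 0.09}]}}

```text
time: 0.9
tool_pos: [0.5234, -0.255, 0.1852]
tcp_rot: [[-0.978, -0.0, 0.21], [-0.21, 0.0, -0.978], [0.0, -1.0, -0.0]]
force: [0.4, -0.7, 1.5]
grip_width: 0.0898
```

Emit:
{"fn": "send_rows", "kwargs": {"rows": [{"dp": [0.05,0.06,-0.03],"twist": 0,"fingers": 0.09},{"dp": [0.05,0.06,-0.03],"twist": 0,"fingers": 0.09},{"dp": [0.05,0.06,-0.03],"twist": 0,"fingers": 0.09},{"dp": [0.05,0.06,-0.03],"twist": 0,"fingers": 0.09},{"dp": [0.05,0.06,-0.03],"twist": 0,"fingers": 0.09}]}}

```text
time: 1.4
tool_pos: [0.5719, -0.1981, 0.1558]
tcp_rot: [[-0.978, -0.0, 0.209], [-0.209, -0.001, -0.978], [0.001, -1.0, 0.001]]
force: [0.6, -0.8, -0.1]
grip_width: 0.0903
```

```bash
python3 - <<'E'
from h import *
import pickle
o=robot.get_obs(); im,d=vision.get_image('wrist')
print(o['time'],o['tool_pos'],o['force'])
pickle.dump((o,im,d),open('w1.pkl','wb'))
cv2.imwrite('pics/w1.png',im[:,:,::-1])
E
```

```text
1.4 [ 0.57192604 -0.19814201  0.15575472] [ 0.55096259 -0.75292471 -0.07061226]
```

View pics/w1.png

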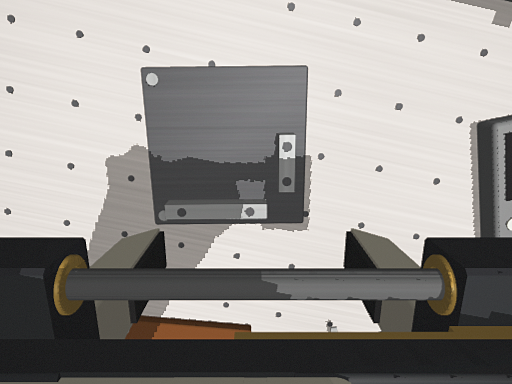

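```bash
python3 - <<'E'
from h import *
import pickle
o,im,d=pickle.load(open('w1.pkl','rb'))
crop(im,135,55,315,145,4,'pics/w1a.png')
crop(im,150,125,315,235,4,'pics/w1b.png')
E
```

```text
(no output)
```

View pics/w1a.png

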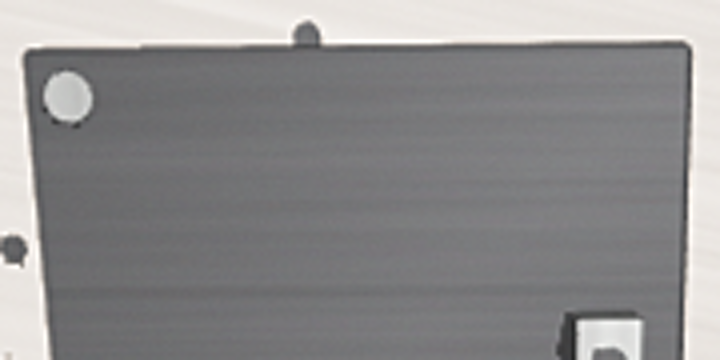

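View pics/w1b.png

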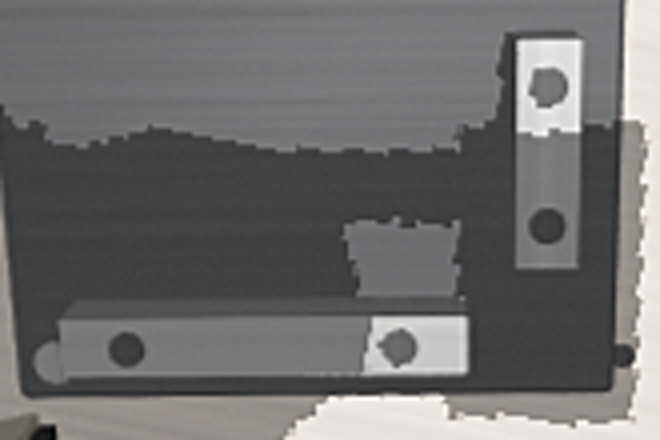

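```bash
python3 - <<'E'
from h import *
import pickle
o,im,d=pickle.load(open('w1.pkl','rb'))
W=lambda u,v,z: atz('wrist',u,v,z,o)
P=np.array([W(141.2,67.5,.012),W(307.5,66,.012),W(303,222.5,.012),W(155.5,224,.012)])
print(P.round(4),P.mean(0))
for i in range(4):
    e=P[(i+1)%4]-P[i]; print(np.linalg.norm(e).round(4),np.degrees(np.arctan2(e[1],e[0])))
B=lambda x,y,z:W(x/4+150,y/4+125,z)
L=[B(60,318,.028),B(468,316,.028)]; L2=[B(60,378,.028),B(468,374,.028)]
S=[B(516,38,.028),B(516,268,.028)]; S2=[B(580,38,.028),B(580,268,.028)]
for A in(L,L2,S,S2):
    e=A[1]-A[0];print(A[0].round(4),A[1].round(4),np.linalg.norm(e),np.degrees(np.arctan2(e[1],e[0])))
print('depth checks')
for u,v in [(220,100),(285,150),(287,170),(220,212),(240,110),(60,50)]:
    X=atd('wrist',u,v,d[v,u],o); print(u,v,X.round(4))
yaw=np.radians(12.1)
xf=np.array([np.cos(yaw),np.sin(yaw),0]);yf=np.array([-np.sin(yaw),np.cos(yaw),0])
c=P.mean(0); c0=c-.045*xf-.045*yf
print('corner from plate',c0,'plate centre in f: origin', )
l=(L[0]+L[1])/2; s=(S[0]+S[1])/2
# corner from faces
print('corner from stops: x_f',l@xf,'y_f',s@yf,' plate: ',c0@xf,c0@yf)
E
```

```text
[[ 0.6469 -0.0835  0.012 ]
 [ 0.6769 -0.2187  0.012 ]
 [ 0.5416 -0.2491  0.012 ]
 [ 0.5112 -0.1134  0.012 ]] [ 0.59414994 -0.16615055  0.012     ]
0.1385 -77.48064266001299
0.1387 -167.3115784000743
0.1391 102.64472170381327
0.139 12.418601400052541
[ 0.5381 -0.1227  0.028 ] [ 0.5572 -0.2103  0.028 ] 0.08968591364658218 -77.68022017817894
[ 0.5242 -0.1246  0.028 ] [ 0.544  -0.2132  0.028 ] 0.0908221837033811 -77.37950376499519
[ 0.6184 -0.2068  0.028 ] [ 0.5701 -0.2181  0.028 ] 0.04959536546111769 -166.85909706255674
[ 0.6211 -0.2199  0.028 ] [ 0.573  -0.2317  0.028 ] 0.04961248701403366 -166.1297632888783
depth checks
220 100 [ 0.6349 -0.1525  0.0136]
285 150 [ 0.6069 -0.2146  0.0288]
287 170 [ 0.5907 -0.2203  0.0288]
220 212 [ 0.5419 -0.1713  0.0296]
240 110 [ 0.6304 -0.1708  0.0131]
60 50 [ 0.6466 -0.0109  0.0015]
corner from plate [ 0.55958253 -0.21958363  0.012     ] plate centre in f: origin
corner from stops: x_f 0.5005810431707378 y_f -0.33232715857671485  plate:  0.50112160983616 -0.3320040756117863
```

Emit:
{"fn": "send_rows", "kwargs": {"rows": [{"dp": [0.03,0.4,0.0],"twist": 39,"fingers": 0.09},{"dp": [0.03,0.4,0.0],"twist": 39,"fingers": 0.09},{"dp": [0.03,0.4,0.0],"twist": 39,"fingers": 0.09},{"dp": [0.03,0.4,0.0],"twist": 39,"fingers": 0.09},{"dp": [0.03,0.4,0.0],"twist": 39,"fingers": 0.09},{"dp": [0.03,0.4,0.0],"twist": 39,"fingers": 0.09},{"dp": [0.03,0.4,0.0],"twist": 39,"fingers": 0.09},{"dp": [0.03,0.4,0.0],"twist": 39,"fingers": 0.09}]}}

```text
time: 2.25
tool_pos: [0.6031, 0.2022, 0.1564]
tcp_rot: [[-0.629, 0.001, 0.777], [-0.777, -0.001, -0.629], [-0.0, -1.0, 0.001]]
force: [0.3, -0.9, -0.2]
grip_width: 0.0904
```

Emit:
{"fn": "send_rows", "kwargs": {"rows": [{"dp": [0,0,0],"twist": 0,"fingers": 0.09},{"dp": [0,0,0],"twist": 0,"fingers": 0.09},{"dp": [0,0,0],"twist": 0,"fingers": 0.09}]}}

```text
time: 2.55
tool_pos: [0.6031, 0.1995, 0.1558]
tcp_rot: [[-0.63, 0.0, 0.777], [-0.777, -0.002, -0.63], [0.001, -1.0, 0.001]]
force: [0.5, -0.3, -0.0]
grip_width: 0.09
```

```bash
python3 - <<'E'
from h import *
import pickle
o=robot.get_obs(); im,d=vision.get_image('wrist')
print(o['time'],o['tool_pos'],o['force'],o['joint_positions'])
pickle.dump((o,im,d),open('w2.pkl','wb'))
cv2.imwrite('pics/w2.png',im[:,:,::-1])
E
```

```text
2.55 [0.60305931 0.19947624 0.15578987] [ 0.5049398  -0.33547104 -0.01803024] [-0.21751161  0.53253945 -0.27954612  1.61268648  0.16693169  1.02015276
 -1.22889592]
```

View pics/w2.png

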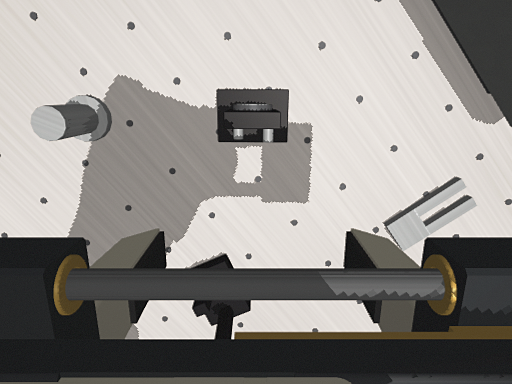

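```bash
python3 - <<'E'
from h import *
import pickle
o,im,d=pickle.load(open('w2.pkl','rb'))
im2=np.clip(im.astype(float)*1.0,0,255); g=(255*(im/255.)**.5).astype(np.uint8)
crop(g,205,80,300,150,8,'pics/w2a.png')
E
```

```text
(no output)
```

View pics/w2a.png

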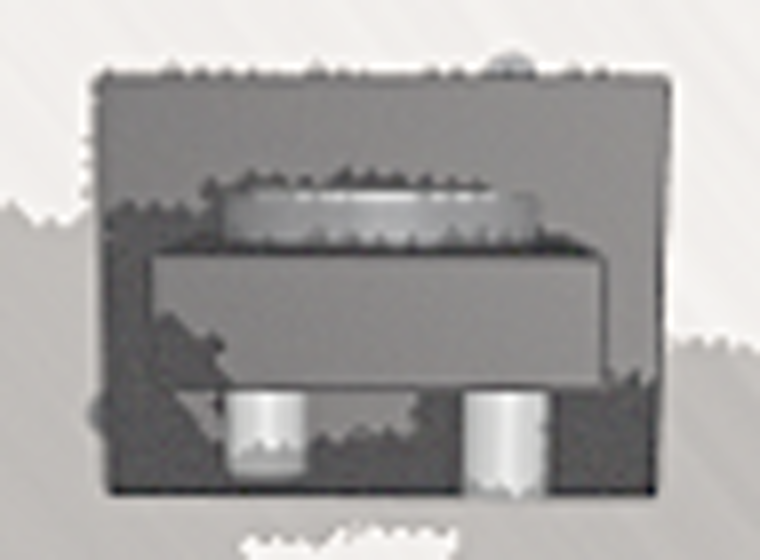

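```bash
python3 - <<'E'
from h import *
import pickle
o,im,d=pickle.load(open('w2.pkl','rb'))
B=lambda x,y,z: atz('wrist',x/8+205,y/8+80,z,o)
for P,z in (([(97,78),(668,78),(657,490),(108,490)],.018),([(152,255),(604,258),(604,388),(152,385)],.07)):
    Q=np.array([B(*p,z) for p in P]); print(Q.round(4),Q.mean(0).round(4))
    for i in range(4):
        e=Q[(i+1)%4]-Q[i]; print(np.linalg.norm(e).round(4),np.degrees(np.arctan2(e[1],e[0])).round(2))
X=atd('wrist',252,119,d[119,252],o);print(X)
X=atd('wrist',252,94,d[94,252],o);print(X)
# yoke corners, pedestal rough
for u,v in [(195,300),(235,320),(250,295),(222,256)]: print('yoke',atz('wrist',u,v,.018,o).round(3))
print(atz('top',147,167,.0),'yoke top',atz('top',187,217,.018),'ped',atz('top',111,211,0))
E
```

```text
[[0.6287 0.2824 0.018 ]
 [0.6747 0.245  0.018 ]
 [0.6478 0.212  0.018 ]
 [0.6018 0.2493 0.018 ]] [0.6382 0.2472 0.018 ]
0.0593 -39.04
0.0426 -129.1
0.0593 140.95
0.0426 50.84
[[0.6263 0.264  0.07  ]
 [0.6568 0.239  0.07  ]
 [0.6499 0.2302 0.07  ]
 [0.6191 0.2555 0.07  ]] [0.638  0.2472 0.07  ]
0.0394 -39.41
0.0112 -127.86
0.0399 140.58
0.0112 49.56
[0.63851401 0.24805325 0.07186942]
[0.64902144 0.26150128 0.01891433]
yoke [0.482 0.145 0.018]
yoke [0.498 0.103 0.018]
yoke [0.527 0.115 0.018]
yoke [0.533 0.165 0.018]
[0.64208454 0.24412621 0.        ] yoke top [0.50036913 0.12940488 0.018     ] ped [0.52142857 0.33408321 0.        ]
```

Emit:
{"fn": "send_rows", "kwargs": {"rows": [{"dp": [0.035,0.0477,0.0],"twist": 0,"fingers": 0.09},{"dp": [0.035,0.0477,0.0],"twist": 0,"fingers": 0.09},{"dp": [0.035,0.0477,-0.04],"twist": 0,"fingers": 0.09},{"dp": [0.035,0.0477,-0.07],"twist": 0,"fingers": 0.09},{"dp": [0.035,0.0477,-0.1],"twist": 0,"fingers": 0.09},{"dp": [0.035,0.0477,-0.12],"twist": 0,"fingers": 0.09},{"dp": [0.035,0.0477,-0.131],"twist": 0,"fingers": 0.09},{"dp": [0.035,0.0477,-0.131],"twist": 0,"fingers": 0.09}]}}

```text
time: 3.4
tool_pos: [0.6372, 0.2481, 0.0234]
tcp_rot: [[-0.629, -0.002, 0.778], [-0.778, -0.001, -0.629], [0.002, -1.0, -0.001]]
force: [-0.5, -0.0, -0.6]
grip_width: 0.09
```

Emit:
{"fn": "send_rows", "kwargs": {"rows": [{"dp": [0,0,0],"twist": 0,"fingers": 0.06},{"dp": [0,0,0],"twist": 0,"fingers": 0.05},{"dp": [0,0,0],"twist": 0,"fingers": 0.045},{"dp": [0,0,0],"twist": 0,"fingers": 0.04},{"dp": [0,0,0],"twist": 0,"fingers": 0.03},{"dp": [0,0,0],"twist": 0,"fingers": 0.03},{"dp": [0,0,0],"twist": 0,"fingers": 0.03}], "newtons": 40}}

```text
time: 4.1
tool_pos: [0.638, 0.2496, 0.0249]
tcp_rot: [[-0.627, 0.001, 0.779], [-0.779, -0.0, -0.627], [-0.0, -1.0, 0.001]]
force: [1.5, -0.7, 2.2]
grip_width: 0.0396
```

```bash
python3 - <<'E'
from h import *
import pickle
o=robot.get_obs(); im,d=vision.get_image('wrist')
print(o['time'],o['tool_pos'],o['force'],o['moment'],o['grip_width'],o['tcp_rot'])
cv2.imwrite('pics/w3.png',im[:,:,::-1])
E
```

```text
4.1 [0.63800786 0.24961246 0.02486801] [ 1.50497996 -0.71992833  2.16582683] [ 0.0097107  -0.11015651  0.02640101] 0.039601712195375664 [[-6.27429788e-01  8.54114372e-04  7.78672673e-01]
 [-7.78673040e-01 -1.76072344e-04 -6.27429890e-01]
 [-3.98794163e-04 -9.99999620e-01  7.75548867e-04]]
```

View pics/w3.png

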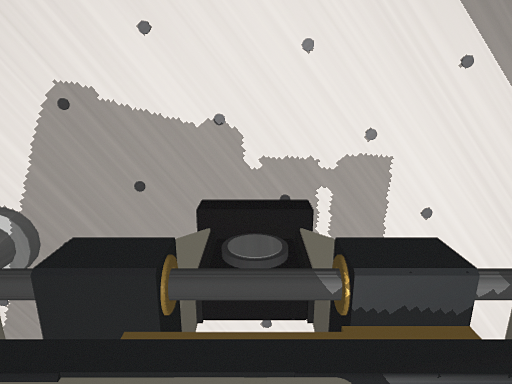

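Emit:
{"fn": "send_rows", "kwargs": {"rows": [{"dp": [0,0,0.01],"twist": 0,"fingers": 0.03},{"dp": [0,0,0.03],"twist": 0,"fingers": 0.03},{"dp": [0,0,0.06],"twist": 0,"fingers": 0.03},{"dp": [0,0,0.09],"twist": 0,"fingers": 0.03},{"dp": [-0.003,-0.02,0.09],"twist": -2,"fingers": 0.03},{"dp": [-0.006,-0.05,0.09],"twist": -5,"fingers": 0.03},{"dp": [-0.011,-0.085,0.09],"twist": -10,"fingers": 0.03},{"dp": [-0.016,-0.12,0.09],"twist": -15,"fingers": 0.03}]}}

```text
time: 4.95
tool_pos: [0.6204, 0.128, 0.1142]
tcp_rot: [[-0.81, -0.001, 0.587], [-0.587, -0.0, -0.81], [0.001, -1.0, -0.0]]
force: [-0.1, -0.8, -2.8]
grip_width: 0.0396
```

Emit:
{"fn": "send_rows", "kwargs": {"rows": [{"dp": [-0.005,-0.04,0],"twist": -5,"fingers": 0.03},{"dp": [-0.01,-0.08,0],"twist": -10,"fingers": 0.03},{"dp": [-0.015,-0.12,0],"twist": -15,"fingers": 0.03},{"dp": [-0.021,-0.16,0],"twist": -20,"fingers": 0.03},{"dp": [-0.026,-0.2,0],"twist": -23.5,"fingers": 0.03},{"dp": [-0.032,-0.24,0],"twist": -23.5,"fingers": 0.03},{"dp": [-0.036,-0.275,0],"twist": -23.5,"fingers": 0.03},{"dp": [-0.0395,-0.3015,0],"twist": -23.5,"fingers": 0.03}]}}

```text
time: 5.75
tool_pos: [0.5802, -0.1751, 0.1142]
tcp_rot: [[-0.976, -0.002, 0.216], [-0.216, -0.001, -0.976], [0.002, -1.0, 0.0]]
force: [0.7, -0.3, -2.6]
grip_width: 0.0392
```

Emit:
{"fn": "send_rows", "kwargs": {"rows": [{"dp": [0,0,0],"twist": 0,"fingers": 0.03},{"dp": [0,0,-0.02],"twist": 0,"fingers": 0.03},{"dp": [0,0,-0.04],"twist": 0,"fingers": 0.03},{"dp": [0,0,-0.04],"twist": 0,"fingers": 0.03},{"dp": [0,0,-0.04],"twist": 0,"fingers": 0.03}]}}

```text
time: 6.25
tool_pos: [0.5814, -0.1713, 0.0746]
tcp_rot: [[-0.976, -0.001, 0.219], [-0.219, 0.0, -0.976], [0.001, -1.0, -0.001]]
force: [-0.3, -0.7, -1.6]
grip_width: 0.0398
```

```bash
python3 - <<'E'
from h import *
import pickle
o=robot.get_obs(); im,d=vision.get_image('wrist')
print(o['time'],o['tool_pos'],o['force'],o['moment'],o['grip_width'],o['tcp_rot'])
pickle.dump((o,im,d),open('w4.pkl','wb'))
cv2.imwrite('pics/w4.png',(255*(im/255.)**.6).astype(np.uint8)[:,:,::-1])
im,d=vision.get_image('scene'); g=(255*(im/255.)**.6).astype(np.uint8)
crop(g,150,130,290,290,4,'pics/s4.png')
E
```

```text
6.25 [ 0.58143643 -0.17128288  0.07456935] [-0.28209648 -0.71902864 -1.60045483] [ 0.01769267  0.00107932 -0.00819441] 0.03984791392627593 [[-9.75719375e-01 -1.33411501e-03  2.19020367e-01]
 [-2.19021123e-01  4.48012059e-04 -9.75720015e-01]
 [ 1.20359895e-03 -9.99999010e-01 -7.29333414e-04]]
```

View pics/w4.png

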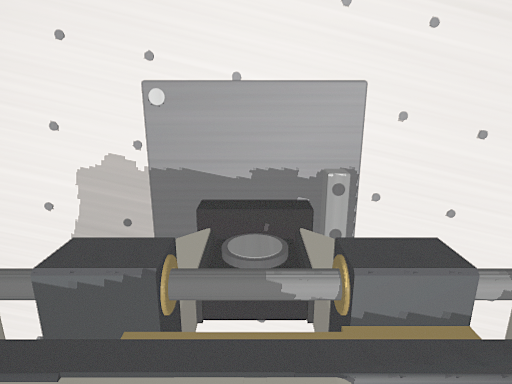

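View pics/s4.png

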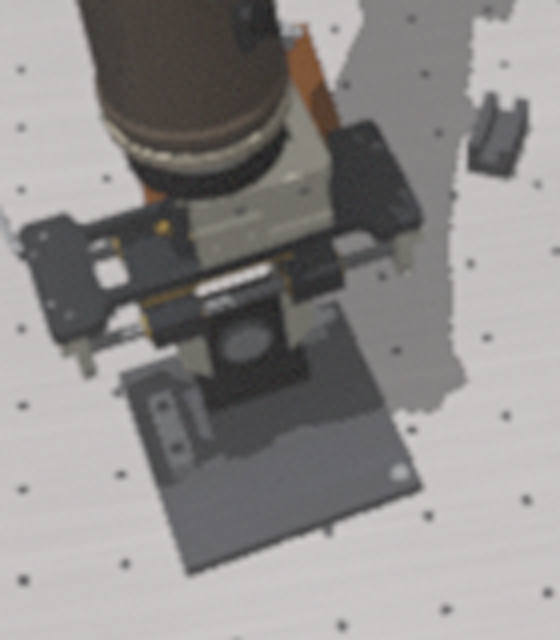

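Emit:
{"fn": "send_rows", "kwargs": {"rows": [{"dp": [0,0,-0.015],"twist": 0,"fingers": 0.03},{"dp": [0,0,-0.025],"twist": 0,"fingers": 0.03},{"dp": [0,0,-0.032],"twist": 0,"fingers": 0.03},{"dp": [0,0,-0.034],"twist": 0,"fingers": 0.03},{"dp": [0,0,-0.035],"twist": 0,"fingers": 0.03},{"dp": [0,0,-0.036],"twist": 0,"fingers": 0.03},{"dp": [0,0,-0.036],"twist": 0,"fingers": 0.03}]}}

```text
time: 7.05
tool_pos: [0.5822, -0.1717, 0.0389]
tcp_rot: [[-0.976, 0.0, 0.219], [-0.219, -0.0, -0.976], [-0.0, -1.0, 0.0]]
force: [-0.8, -0.0, -3.0]
grip_width: 0.04
```

```bash
cat > st.py <<'E'
from h import *
y=np.radians(12.55); R=np.array([[np.cos(y),np.sin(y)],[-np.sin(y),np.cos(y)]])
def st():
    o=robot.get_obs(); t=o['tcp_rot']
    p=R@(o['tool_pos'][:2]-[.5600,-.2199]); f=R@o['force'][:2]
    print('t',round(o['time'],2),'p_f mm',(p*1e3).round(2),'z',(o['tool_pos'][2]*1e3).round(2),'F_f',f.round(2),'Fz',o['force'][2].round(2),'M',o['moment'].round(3),'jaw',np.degrees(np.arctan2(t[1,2],t[0,2])).round(2),'grip',o['grip_width'].round(4))
    return o
if __name__=='__main__': st()
E
python3 st.py
```

```text
Traceback (most recent call last):
  File "st.py", line 8, in <module>
    if __name__=='__main__': st()
                             ~~^^
  File "st.py", line 6, in st
    print('t',round(o['time'],2),'p_f mm',(p*1e3).round(2),'z',(o['tool_pos'][2]*1e3).round(2),'F_f',f.round(2),'Fz',o['force'][2].round(2),'M',o['moment'].round(3),'jaw',np.degrees(np.arctan2(t[1,2],t[0,2])).round(2),'grip',o['grip_width'].round(4))
                                                                                                                                                                                                                                 ^^^^^^^^^^^^^^^^^^^^^
AttributeError: 'float' object has no attribute 'round'
```

```bash
sed -i "s/o\['grip_width'\].round(4)/round(o['grip_width'],4)/" st.py; python3 st.py
```

```text
t 7.05 p_f mm [32.18 42.21] z 38.94 F_f [-0.82  0.14] Fz -3.02 M [0.049 0.04  0.003] jaw -77.35 grip 0.04
```

Emit:
{"fn": "send_rows", "kwargs": {"rows": [{"dp": [0,0,-0.001],"twist": 0,"fingers": 0.03},{"dp": [0,0,-0.001],"twist": 0,"fingers": 0.03}]}}

```text
time: 7.25
tool_pos: [0.5821, -0.1717, 0.0377]
tcp_rot: [[-0.976, 0.0, 0.219], [-0.219, -0.0, -0.976], [-0.0, -1.0, 0.0]]
force: [-0.4, -0.7, -3.2]
grip_width: 0.0396
```

Emit:
{"fn": "send_rows", "kwargs": {"rows": [{"dp": [0,0,-0.001],"twist": 0,"fingers": 0.03},{"dp": [0,0,-0.001],"twist": 0,"fingers": 0.03}]}}

```text
time: 7.45
tool_pos: [0.5823, -0.1717, 0.0368]
tcp_rot: [[-0.976, 0.0, 0.219], [-0.219, -0.0, -0.976], [-0.0, -1.0, 0.0]]
force: [-0.7, -0.7, -1.5]
grip_width: 0.0397
```

```bash
python3 st.py
```

```text
t 7.45 p_f mm [32.2  42.23] z 36.84 F_f [-0.86 -0.57] Fz -1.55 M [ 0.013  0.011 -0.021] jaw -77.35 grip 0.0397
```

Emit:
{"fn": "send_rows", "kwargs": {"rows": [{"dp": [0,0,-0.0005],"twist": 0,"fingers": 0.03},{"dp": [0,0,-0.0005],"twist": 0,"fingers": 0.03}]}}

```text
time: 7.65
tool_pos: [0.5822, -0.1717, 0.0368]
tcp_rot: [[-0.976, 0.001, 0.219], [-0.219, -0.0, -0.976], [-0.001, -1.0, 0.0]]
force: [-1.4, -0.5, 4.0]
grip_width: 0.0394
```

Emit:
{"fn": "send_rows", "kwargs": {"rows": [{"dp": [0,0,-0.0005],"twist": 0,"fingers": 0.03},{"dp": [0,0,-0.0005],"twist": 0,"fingers": 0.03}]}}

```text
time: 7.85
tool_pos: [0.5823, -0.1717, 0.0368]
tcp_rot: [[-0.976, 0.001, 0.219], [-0.219, -0.0, -0.976], [-0.001, -1.0, 0.0]]
force: [-3.6, 0.8, 9.9]
grip_width: 0.0399
```

```bash
python3 st.py
```

```text
t 7.85 p_f mm [32.2  42.24] z 36.78 F_f [-3.29  1.6 ] Fz 9.92 M [0.27  0.896 0.05 ] jaw -77.35 grip 0.0399
```

Emit:
{"fn": "send_rows", "kwargs": {"rows": [{"dp": [0,0,0.0006],"twist": 0,"fingers": 0.03},{"dp": [-0.0014,-0.0029,0.0006],"twist": 0,"fingers": 0.03},{"dp": [-0.0028,-0.0058,0.0006],"twist": 0,"fingers": 0.03},{"dp": [-0.0042,-0.0087,0.0006],"twist": 0,"fingers": 0.03},{"dp": [-0.005,-0.0103,0.0006],"twist": 0,"fingers": 0.03},{"dp": [-0.005,-0.0103,0.0006],"twist": 0,"fingers": 0.03}]}}

```text
time: 8.45
tool_pos: [0.5781, -0.1819, 0.0368]
tcp_rot: [[-0.976, 0.002, 0.219], [-0.219, 0.0, -0.976], [-0.002, -1.0, 0.0]]
force: [2.2, 4.2, 5.5]
grip_width: 0.0401
```

```bash
python3 st.py
```

```text
t 8.45 p_f mm [25.92 33.19] z 36.84 F_f [3.04 3.6 ] Fz 5.5 M [ 0.83  -0.332 -0.004] jaw -77.34 grip 0.0401
```

Emit:
{"fn": "send_rows", "kwargs": {"rows": [{"dp": [0,0,0.0004],"twist": 0,"fingers": 0.03},{"dp": [-0.001,-0.0002,0.0004],"twist": 0,"fingers": 0.03},{"dp": [-0.002,-0.0004,0.0004],"twist": 0,"fingers": 0.03},{"dp": [-0.0029,-0.0006,0.0004],"twist": 0,"fingers": 0.03},{"dp": [-0.0029,-0.0006,0.0004],"twist": 0,"fingers": 0.03}]}}

```text
time: 8.95
tool_pos: [0.577, -0.1824, 0.037]
tcp_rot: [[-0.976, 0.005, 0.219], [-0.219, -0.0, -0.976], [-0.005, -1.0, 0.001]]
force: [9.9, 1.6, -4.5]
grip_width: 0.0401
```

```bash
python3 st.py
```

```text
t 8.95 p_f mm [24.75 32.88] z 37.01 F_f [10.04 -0.64] Fz -4.49 M [ 0.626 -2.407 -0.068] jaw -77.33 grip 0.0401
```

```bash
python3 - <<'E'
from h import *
import pickle
o=robot.get_obs(); im,d=vision.get_image('wrist')
pickle.dump((o,im,d),open('w5.pkl','wb'))
g=(255*(im/255.)**.5).astype(np.uint8)
crop(g,120,150,380,335,3,'pics/w5.png')
im,d=vision.get_image('top'); g=(255*(im/255.)**.5).astype(np.uint8)
crop(g,240,130,350,240,5,'pics/t5.png')
im,d=vision.get_image('scene'); g=(255*(im/255.)**.5).astype(np.uint8)
crop(g,170,170,270,270,6,'pics/s5.png')
E
```

```text
(no output)
```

View pics/w5.png

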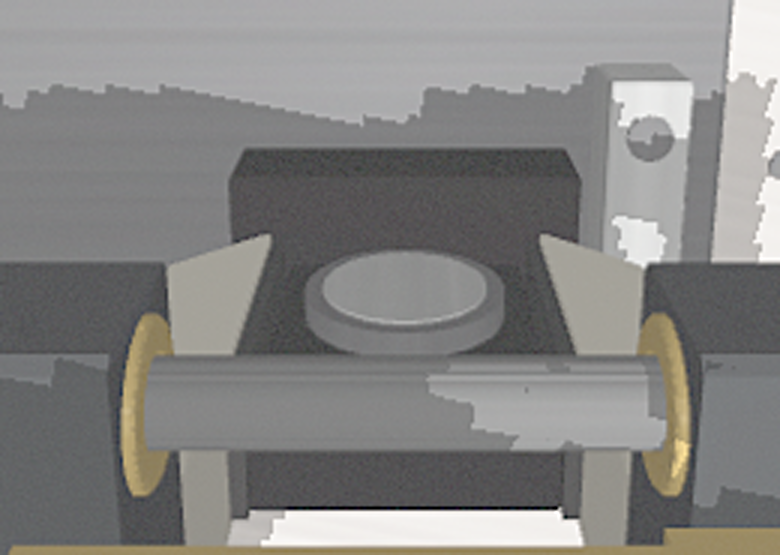

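View pics/s5.png

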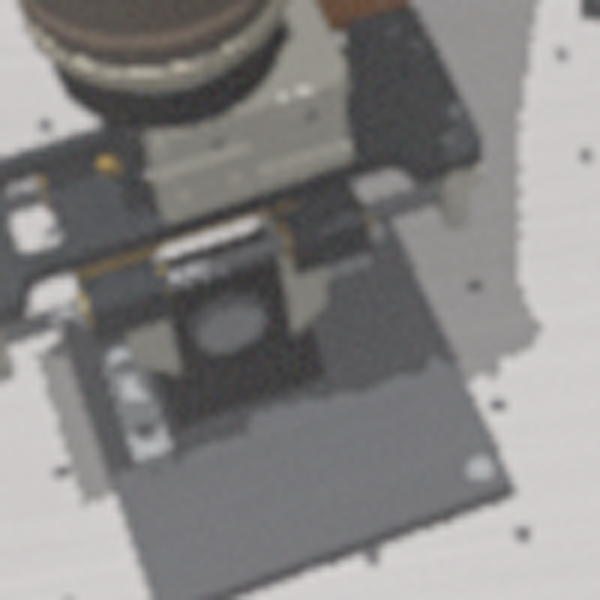

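View pics/t5.png

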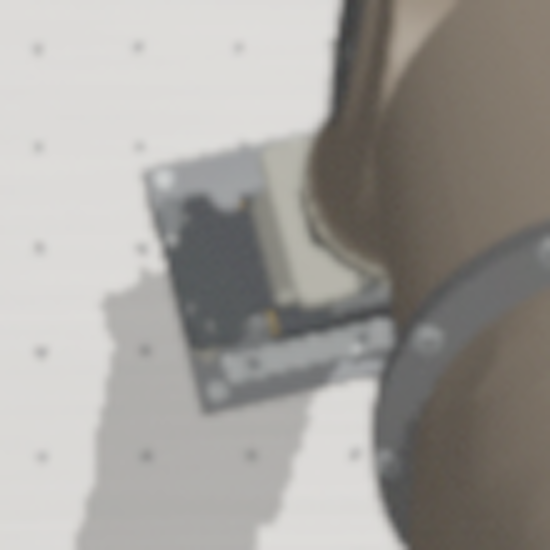

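```bash
python3 - <<'E'
from h import *
import pickle
from st import R
o,im,d=pickle.load(open('w5.pkl','rb'))
C=np.array([.5600,-.2199])
F=lambda x,y,z:(R@(atz('wrist',x/3+120,y/3+150,z,o)[:2]-C)*1e3).round(2)
print('base front L,R',F(231,181,.03),F(581,181,.03))
print('base rear L,R (z=.03)',F(246,515,.03),F(565,515,.03))
print('short stop top end: inner',F(610,80,.028),'outer',F(691,80,.028), 'inner lower',F(607,255,.028))
print('base R side mid',F(581,230,.03))
E
```

```text
base front L,R [42.61 64.5 ] [42.69  4.72]
base rear L,R (z=.03) [-23.41  64.53] [-23.36   4.58]
short stop top end: inner [59.91  0.32] outer [ 59.93 -13.31] inner lower [28.3  -0.89]
base R side mid [33.76  4.29]
```

```bash
cat > tilt.py <<'E'
from h import *
import pickle,sys
from st import R
C=np.array([.5600,-.2199])
def plane(o,d,u0,u1,v0,v1,name):
    P=[]
    for v in range(v0,v1):
        for u in range(u0,u1):
            if d[v,u]>0: P.append(atd('wrist',u,v,d[v,u],o))
    P=np.array(P); xy=(P[:,:2]-C)@R.T; A=np.c_[xy,np.ones(len(P))]
    k=np.linalg.lstsq(A,P[:,2],rcond=None)[0]
    r=P[:,2]-A@k
    print(name,'slope deg x,y',np.degrees(k[:2]).round(2),'z mean mm',(P[:,2].mean()*1e3).round(2),'rms',(r.std()*1e3).round(2),'at',(xy.mean(0)*1e3).round(1),len(P))
E
python3 - <<'E'
from tilt import *
o,im,d=pickle.load(open('w5.pkl','rb'))
F=lambda x,y,z:(R@(atz('wrist',x/3+120,y/3+150,z,o)[:2]-C)*1e3).round(2)
print('bottom front',F(243,149,.012),F(565,149,.012))
X=lambda x,y:int(x/3+120)
plane(o,d,200,310,212,228,'base top front')
plane(o,d,215,295,201,209,'front face')
plane(o,d,160,300,160,178,'fixture plate')
plane(o,d,325,348,180,220,'short stop top')
plane(o,d,150,160,190,230,'fixture plate L')
E
```

```text
bottom front [42.98 65.13] [43.06  4.73]
base top front slope deg x,y [ 1.03 -0.03] z mean mm 31.74 rms 0.59 at [38.3 35. ] 1753
front face slope deg x,y [-62.26   0.08] z mean mm 25.22 rms 3.96 at [44.3 35. ] 635Traceback (most recent call last):
  File "<stdin>", line 8, in <module>
  File "tilt.py", line 9, in plane
    if d[v,u]>0: P.append(atd('wrist',u,v,d[v,u],o))
                          ~~~^^^^^^^^^^^^^^^^^^^^^^
  File "h.py", line 14, in atd
    o,d=ray(n,u,v,obs); return o+d*dep
        ~~~^^^^^^^^^^^
  File "h.py", line 6, in ray
    c,f=cam(n); r=np.array([(u-c['cx'])/f,(v-c['cy'])/f,1.])
        ~~~^^^
  File "h.py", line 4, in cam
    c=vision.camera_info(n); f=192/np.tan(np.radians(c['fov_y'])/2); return c,f
ValueError: time passes only in moves, steps and waits
```

```bash
sed -i 's/^def cam/import functools\n@functools.lru_cache(None)\ndef cam/' h.py; python3 - <<'E'
from tilt import *
o,im,d=pickle.load(open('w5.pkl','rb'))
plane(o,d,200,310,212,228,'base top front')
plane(o,d,160,300,160,178,'fixture plate')
plane(o,d,160,300,175,190,'fixture plate')
plane(o,d,325,348,180,220,'short stop top')
plane(o,d,150,165,190,230,'fixture plate L')
o,im,d=pickle.load(open('w4.pkl','rb'))
plane(o,d,200,310,212,228,'before: base top front')
o,im,d=pickle.load(open('w2.pkl','rb'))
E
```

```text
base top front slope deg x,y [ 1.03 -0.03] z mean mm 31.74 rms 0.59 at [38.3 35. ] 1753
fixture plate slope deg x,y [ 0.51 -0.04] z mean mm 13.46 rms 0.63 at [61.1 48.7] 2510
fixture plate slope deg x,y [1.14 0.04] z mean mm 13.45 rms 0.62 at [53.6 48.8] 2092
short stop top slope deg x,y [0.58 0.21] z mean mm 29.52 rms 0.63 at [48.3 -6.5] 917
fixture plate L slope deg x,y [ 0.3  -0.67] z mean mm 13.46 rms 0.58 at [37.5 89.9] 596
before: base top front slope deg x,y [1.14 0.13] z mean mm 69.17 rms 0.6 at [45.  44.9] 1756
```

Emit:
{"fn": "send_rows", "kwargs": {"rows": [{"dp": [0.0005,0.0001,-0.0004],"twist": 0,"fingers": 0.03},{"dp": [0.0007,-0.0009,-0.0004],"twist": 0,"fingers": 0.03},{"dp": [0.0009,-0.0018,-0.0004],"twist": 0,"fingers": 0.03},{"dp": [0.0011,-0.0028,-0.0004],"twist": 0,"fingers": 0.03},{"dp": [0.0011,-0.0028,-0.0004],"twist": 0,"fingers": 0.03}]}}

```text
time: 9.6
tool_pos: [0.5772, -0.1826, 0.0369]
tcp_rot: [[-0.975, 0.003, 0.221], [-0.221, 0.003, -0.975], [-0.004, -1.0, -0.002]]
force: [5.0, 9.6, 5.4]
grip_width: 0.0402
```

```bash
python3 st.py
```

```text
t 9.6 p_f mm [24.87 32.65] z 36.89 F_f [6.96 8.3 ] Fz 5.39 M [ 2.178 -0.983 -0.247] jaw -77.25 grip 0.0402
```

Emit:
{"fn": "send_rows", "kwargs": {"rows": [{"dp": [0.0,0.0,0.0003],"twist": 0,"fingers": 0.03},{"dp": [0.0,0.0,0.0005],"twist": 0,"fingers": 0.03},{"dp": [0.0,0.0,0.0005],"twist": 0,"fingers": 0.03}]}}

```text
time: 9.9
tool_pos: [0.5771, -0.1826, 0.0369]
tcp_rot: [[-0.975, 0.003, 0.221], [-0.221, 0.003, -0.975], [-0.003, -1.0, -0.002]]
force: [5.8, 8.4, -0.8]
grip_width: 0.0396
```

```bash
python3 st.py
```

```text
t 9.9 p_f mm [24.82 32.66] z 36.93 F_f [7.5  6.89] Fz -0.8 M [ 2.137 -1.467 -0.265] jaw -77.25 grip 0.0396
```

```bash
python3 - <<'E'
from h import *
import pickle
o=robot.get_obs(); im,d=vision.get_image('wrist')
pickle.dump((o,im,d),open('w6.pkl','wb'))
g=(255*(im/255.)**.5).astype(np.uint8)
crop(g,270,160,370,250,7,'pics/w6.png')
E
```

```text
(no output)
```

View pics/w6.png

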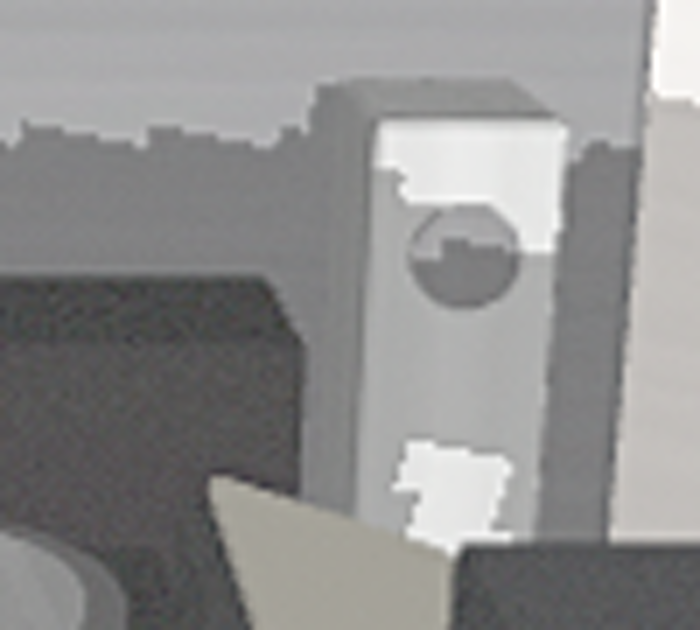

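Emit:
{"fn": "send_rows", "kwargs": {"rows": [{"dp": [0.0006,0.0001,0.0],"twist": 0,"fingers": 0.03},{"dp": [0.0012,0.0003,0.0],"twist": 0,"fingers": 0.03},{"dp": [0.0012,0.0003,0.0],"twist": 0,"fingers": 0.03}]}}

```text
time: 10.25
tool_pos: [0.5773, -0.1831, 0.0369]
tcp_rot: [[-0.975, 0.001, 0.22], [-0.22, 0.002, -0.975], [-0.002, -1.0, -0.002]]
force: [3.6, 7.3, 3.5]
grip_width: 0.0397
```

```bash
python3 st.py
```

```text
t 10.25 p_f mm [24.9  32.15] z 36.88 F_f [5.11 6.39] Fz 3.52 M [ 1.603 -0.729 -0.215] jaw -77.28 grip 0.0397
```

Emit:
{"fn": "send_rows", "kwargs": {"rows": [{"dp": [0.0005,0.0001,0.0003],"twist": 0,"fingers": 0.03},{"dp": [0.001,0.0002,0.0005],"twist": 0,"fingers": 0.03},{"dp": [0.001,0.0002,0.0005],"twist": 0,"fingers": 0.03}]}}

```text
time: 10.55
tool_pos: [0.5776, -0.1842, 0.0369]
tcp_rot: [[-0.976, 0.0, 0.219], [-0.219, 0.001, -0.976], [-0.0, -1.0, -0.001]]
force: [3.9, 4.6, -2.5]
grip_width: 0.0398
```

```bash
python3 st.py
```

```text
t 10.55 p_f mm [24.96 30.98] z 36.9 F_f [4.8  3.61] Fz -2.51 M [ 0.944 -0.898 -0.142] jaw -77.33 grip 0.0398
```

Emit:
{"fn": "send_rows", "kwargs": {"rows": [{"dp": [0.0002,-0.001,0.0],"twist": 0,"fingers": 0.03},{"dp": [0.0004,-0.002,0.0],"twist": 0,"fingers": 0.03},{"dp": [0.0004,-0.002,0.0],"twist": 0,"fingers": 0.03}]}}

```text
time: 10.85
tool_pos: [0.5781, -0.1865, 0.0369]
tcp_rot: [[-0.976, 0.0, 0.219], [-0.219, 0.001, -0.976], [-0.0, -1.0, -0.0]]
force: [3.9, 3.7, -3.3]
grip_width: 0.0398
```

```bash
python3 st.py
```

```text
t 10.85 p_f mm [24.92 28.68] z 36.88 F_f [4.63 2.71] Fz -3.3 M [ 0.92  -0.951 -0.073] jaw -77.34 grip 0.0398
```

Emit:
{"fn": "send_rows", "kwargs": {"rows": [{"dp": [0.0001,-0.0005,0.0],"twist": 0,"fingers": 0.03},{"dp": [0.0002,-0.001,0.0],"twist": 0,"fingers": 0.03},{"dp": [0.0002,-0.001,0.0],"twist": 0,"fingers": 0.03}]}}

```text
time: 11.15
tool_pos: [0.5782, -0.1869, 0.0369]
tcp_rot: [[-0.976, -0.0, 0.22], [-0.22, 0.001, -0.976], [-0.0, -1.0, -0.001]]
force: [4.0, 4.3, -1.9]
grip_width: 0.0399
```

```bash
python3 st.py
```

```text
t 11.15 p_f mm [24.92 28.3 ] z 36.88 F_f [4.85 3.37] Fz -1.95 M [ 1.142 -0.87  -0.16 ] jaw -77.32 grip 0.0399
```

Emit:
{"fn": "send_rows", "kwargs": {"rows": [{"dp": [0.0001,-0.0005,0.0],"twist": 0,"fingers": 0.03},{"dp": [0.0002,-0.001,0.0],"twist": 0,"fingers": 0.03},{"dp": [0.0002,-0.001,0.0],"twist": 0,"fingers": 0.03}]}}

```text
time: 11.45
tool_pos: [0.5781, -0.1869, 0.0369]
tcp_rot: [[-0.975, -0.001, 0.22], [-0.22, 0.002, -0.975], [0.0, -1.0, -0.002]]
force: [2.6, 8.1, -0.4]
grip_width: 0.0401
```

```bash
python3 st.py
```

```text
t 11.45 p_f mm [24.87 28.27] z 36.86 F_f [4.32 7.34] Fz -0.39 M [ 1.699 -0.625 -0.211] jaw -77.29 grip 0.0401
```

Emit:
{"fn": "send_rows", "kwargs": {"rows": [{"dp": [-0.0005,-0.0001,-0.0001],"twist": 0,"fingers": 0.03},{"dp": [-0.0013,-0.0003,-0.0001],"twist": 0,"fingers": 0.03},{"dp": [-0.0013,-0.0003,-0.0001],"twist": 0,"fingers": 0.03}]}}

```text
time: 11.75
tool_pos: [0.5781, -0.1869, 0.0369]
tcp_rot: [[-0.975, 0.002, 0.22], [-0.22, 0.002, -0.975], [-0.002, -1.0, -0.002]]
force: [7.2, 7.4, -2.9]
grip_width: 0.0396
```

```bash
python3 st.py; python3 - <<'E'
from tilt import *
o=robot.get_obs(); im,d=vision.get_image('wrist')
pickle.dump((o,im,d),open('w7.pkl','wb'))
g=(255*(im/255.)**.5).astype(np.uint8)
crop(g,120,150,380,335,3,'pics/w7.png')
plane(o,d,200,310,212,228,'base top front')
plane(o,d,160,300,160,178,'fixture plate')
plane(o,d,325,342,180,220,'short stop top')
im,d=vision.get_image('scene'); g=(255*(im/255.)**.5).astype(np.uint8)
crop(g,170,170,270,270,6,'pics/s7.png')
E
```

```text
t 11.75 p_f mm [24.83 28.27] z 36.95 F_f [8.63 5.62] Fz -2.86 M [ 1.903 -1.437 -0.26 ] jaw -77.27 grip 0.0396
base top front slope deg x,y [1.48 0.18] z mean mm 31.63 rms 0.6 at [38.3 30.4] 1753
fixture plate slope deg x,y [0.82 0.01] z mean mm 13.44 rms 0.63 at [61.1 44.2] 2507
short stop top slope deg x,y [ 6.23 51.66] z mean mm 28.28 rms 2.89 at [48.1 -9.8] 678
```

View pics/w7.png

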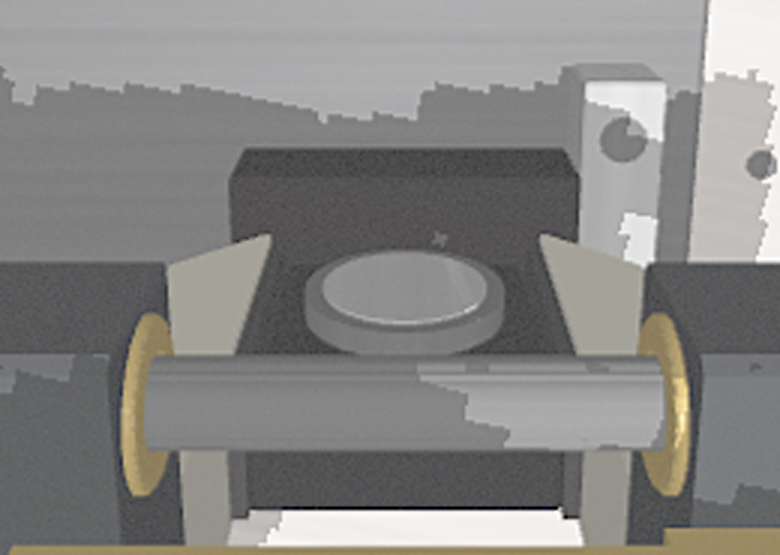

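View pics/s7.png

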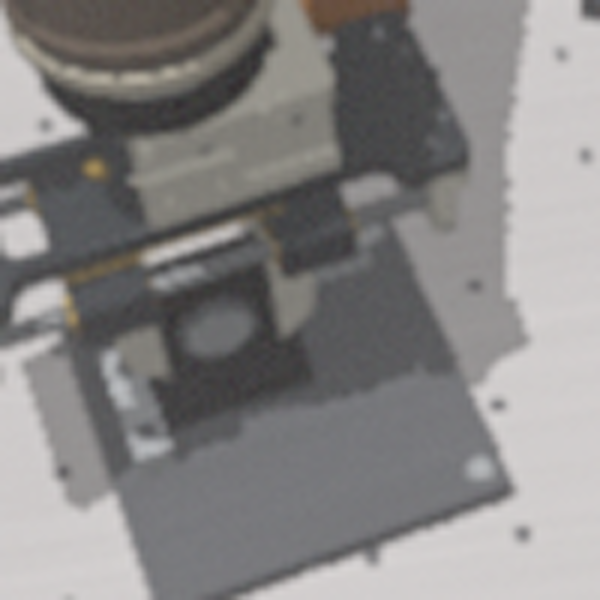

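Emit:
{"fn": "send_rows", "kwargs": {"rows": [{"dp": [0.0,0.0,-0.0004],"twist": 0,"fingers": 0.03},{"dp": [0.0,0.0,-0.0008],"twist": 0,"fingers": 0.03},{"dp": [0.0001,-0.0006,-0.0008],"twist": 0,"fingers": 0.03},{"dp": [0.0,-0.0012,-0.0008],"twist": 0,"fingers": 0.03},{"dp": [0.0,-0.0012,-0.0008],"twist": 0,"fingers": 0.03}]}}

```text
time: 12.35
tool_pos: [0.5781, -0.1869, 0.0369]
tcp_rot: [[-0.975, 0.002, 0.221], [-0.221, 0.003, -0.975], [-0.002, -1.0, -0.003]]
force: [2.7, 12.5, 5.8]
grip_width: 0.04
```

```bash
python3 st.py
```

```text
t 12.35 p_f mm [24.88 28.25] z 36.91 F_f [ 5.39 11.6 ] Fz 5.8 M [ 2.528 -0.654 -0.334] jaw -77.23 grip 0.04
```

Emit:
{"fn": "send_rows", "kwargs": {"rows": [{"dp": [0.0,0.0,0.0],"twist": -0.4,"fingers": 0.03},{"dp": [0.0,0.0,0.0],"twist": -0.4,"fingers": 0.03},{"dp": [0.0,0.0,0.0],"twist": -0.4,"fingers": 0.03}]}}

```text
time: 12.65
tool_pos: [0.5782, -0.1869, 0.0369]
tcp_rot: [[-0.976, 0.002, 0.216], [-0.216, 0.003, -0.976], [-0.002, -1.0, -0.003]]
force: [3.2, 10.7, 5.5]
grip_width: 0.0396
```

```bash
python3 st.py
```

```text
t 12.65 p_f mm [24.93 28.24] z 36.9 F_f [5.43 9.72] Fz 5.52 M [ 2.53  -0.639  0.317] jaw -77.55 grip 0.0396
```

Emit:
{"fn": "send_rows", "kwargs": {"rows": [{"dp": [0.0,0.0,0.0],"twist": -0.4,"fingers": 0.03},{"dp": [0.0,0.0,0.0],"twist": -0.4,"fingers": 0.03},{"dp": [0.0,0.0,0.0],"twist": -0.4,"fingers": 0.03}]}}

```text
time: 12.95
tool_pos: [0.5784, -0.1869, 0.0369]
tcp_rot: [[-0.978, 0.002, 0.209], [-0.209, 0.003, -0.978], [-0.002, -1.0, -0.003]]
force: [3.8, 12.2, 5.3]
grip_width: 0.0396
```

```bash
python3 st.py
```

```text
t 12.95 p_f mm [25.1  28.25] z 36.92 F_f [ 6.36 11.13] Fz 5.27 M [ 2.565 -0.73   0.385] jaw -77.93 grip 0.0396
```

Emit:
{"fn": "send_rows", "kwargs": {"rows": [{"dp": [0.0,0.0,0.0005],"twist": 0.0,"fingers": 0.03},{"dp": [0.0,0.0,0.0005],"twist": 0.3,"fingers": 0.03},{"dp": [0.0,0.0,0.0005],"twist": 0.3,"fingers": 0.03}]}}

```text
time: 13.25
tool_pos: [0.5782, -0.1869, 0.0369]
tcp_rot: [[-0.977, 0.002, 0.214], [-0.214, 0.003, -0.977], [-0.002, -1.0, -0.003]]
force: [4.9, 10.7, 1.8]
grip_width: 0.0395
```

```bash
python3 st.py
```

```text
t 13.25 p_f mm [24.92 28.23] z 36.95 F_f [7.08 9.44] Fz 1.82 M [ 2.543 -1.083  0.23 ] jaw -77.66 grip 0.0395
```

Emit:
{"fn": "send_rows", "kwargs": {"rows": [{"dp": [0.0,0.0,0.0],"twist": 0.2,"fingers": 0.03},{"dp": [0.0,0.0,0.0],"twist": 0.2,"fingers": 0.03},{"dp": [0.0,0.0,0.0],"twist": 0.2,"fingers": 0.03}]}}

```text
time: 13.55
tool_pos: [0.5781, -0.1869, 0.0369]
tcp_rot: [[-0.976, 0.001, 0.216], [-0.216, 0.003, -0.976], [-0.002, -1.0, -0.003]]
force: [3.9, 10.9, 0.8]
grip_width: 0.0399
```

```bash
python3 st.py
```

```text
t 13.55 p_f mm [24.86 28.24] z 36.95 F_f [6.15 9.84] Fz 0.84 M [ 2.573 -1.056 -0.025] jaw -77.5 grip 0.0399
```

Emit:
{"fn": "send_rows", "kwargs": {"rows": [{"dp": [0.0,0.0,0.0],"twist": 0.2,"fingers": 0.03},{"dp": [0.0,0.0,0.0],"twist": 0.2,"fingers": 0.03},{"dp": [0.0,0.0,0.0],"twist": 0.2,"fingers": 0.03}]}}

```text
time: 13.85
tool_pos: [0.5781, -0.1869, 0.0369]
tcp_rot: [[-0.976, 0.001, 0.219], [-0.219, 0.003, -0.976], [-0.002, -1.0, -0.003]]
force: [5.0, 11.1, 0.8]
grip_width: 0.0398
```

```bash
python3 st.py
```

```text
t 13.85 p_f mm [24.87 28.25] z 36.94 F_f [7.25 9.76] Fz 0.78 M [ 2.593 -1.039 -0.284] jaw -77.32 grip 0.0398
```

Emit:
{"fn": "send_rows", "kwargs": {"rows": [{"dp": [0.0,0.0,0.0],"twist": -0.2,"fingers": 0.03},{"dp": [0.0,0.0,-0.0004],"twist": -0.2,"fingers": 0.03},{"dp": [0.0,0.0,-0.0008],"twist": -0.2,"fingers": 0.03},{"dp": [0.0,0.0,-0.0008],"twist": -0.2,"fingers": 0.03}]}}

```text
time: 14.25
tool_pos: [0.5782, -0.1869, 0.0369]
tcp_rot: [[-0.976, 0.002, 0.217], [-0.217, 0.003, -0.976], [-0.002, -1.0, -0.003]]
force: [2.6, 11.9, 9.6]
grip_width: 0.0394
```

```bash
python3 st.py;  python3 - <<'E'
from tilt import *
D=[]
for i in range(6):
    o=robot.get_obs(); im,d=vision.get_image('wrist'); D.append(d)
d=np.mean(D,0); d[np.min(D,0)==0]=0
pickle.dump((o,im,d),open('w8.pkl','wb'))
plane(o,d,200,310,212,228,'base top front')
plane(o,d,160,300,160,178,'fixture plate')
plane(o,d,160,300,179,195,'fixture plate')
plane(o,d,150,190,205,228,'fixture plate L')
plane(o,d,200,310,212,220,'a');plane(o,d,200,310,220,228,'b')
g=(255*(im/255.)**.5).astype(np.uint8)
crop(g,180,190,350,240,4,'pics/w8.png')
E
python3 st.py
```

```text
t 14.25 p_f mm [24.89 28.22] z 36.88 F_f [ 5.12 11.03] Fz 9.65 M [ 2.624 -0.339  0.078] jaw -77.48 grip 0.0394
base top front slope deg x,y [0.39 0.19] z mean mm 31.57 rms 0.25 at [38.4 30.4] 1714
fixture plate slope deg x,y [0.35 0.03] z mean mm 13.44 rms 0.26 at [61.3 43.8] 2449
fixture plate slope deg x,y [-0.05  0.01] z mean mm 13.45 rms 0.26 at [51.2 44.2] 2193
fixture plate L slope deg x,y [ 0.18 -0.09] z mean mm 13.47 rms 0.25 at [33.9 78.5] 896
a slope deg x,y [0.49 0.18] z mean mm 31.58 rms 0.26 at [40.6 30.4] 851
b slope deg x,y [1.48 0.2 ] z mean mm 31.57 rms 0.25 at [36.3 30.5] 863
t 14.55 p_f mm [24.9  28.26] z 36.87 F_f [ 4.77 11.97] Fz 8.92 M [ 2.637 -0.346  0.055] jaw -77.48 grip 0.0394
```

View pics/w8.png

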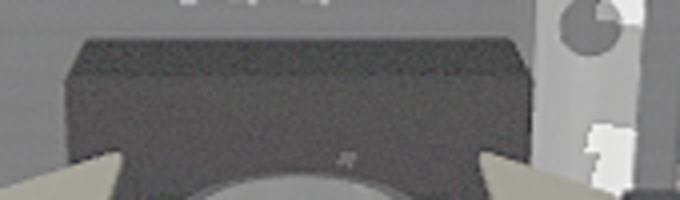

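Emit:
{"fn": "send_rows", "kwargs": {"rows": [{"dp": [0.0,0.0,0.0006],"twist": 0,"fingers": 0.03},{"dp": [-0.0008,0.0005,0.0008],"twist": 0,"fingers": 0.03},{"dp": [-0.0015,0.0009,0.0008],"twist": 0,"fingers": 0.03},{"dp": [-0.0015,0.0009,0.0008],"twist": 0,"fingers": 0.03}]}}

```text
time: 14.95
tool_pos: [0.578, -0.1869, 0.037]
tcp_rot: [[-0.976, 0.004, 0.216], [-0.216, 0.002, -0.976], [-0.005, -1.0, -0.001]]
force: [9.3, 8.0, -3.8]
grip_width: 0.0398
```

```bash
python3 st.py
```

```text
t 14.95 p_f mm [24.76 28.27] z 37.02 F_f [10.84  5.77] Fz -3.77 M [ 2.077 -2.172  0.102] jaw -77.5 grip 0.0398
```

Emit:
{"fn": "send_rows", "kwargs": {"rows": [{"dp": [0.0002,-0.0005,0.0],"twist": 0,"fingers": 0.03},{"dp": [0.0004,-0.0005,-0.0004],"twist": 0,"fingers": 0.03},{"dp": [0.0004,-0.0005,-0.0009],"twist": 0,"fingers": 0.03},{"dp": [0.0004,-0.0005,-0.0009],"twist": 0,"fingers": 0.03}]}}

```text
time: 15.35
tool_pos: [0.5781, -0.1869, 0.0369]
tcp_rot: [[-0.976, 0.004, 0.217], [-0.217, 0.003, -0.976], [-0.004, -1.0, -0.002]]
force: [4.9, 10.1, 6.3]
grip_width: 0.0398
```

```bash
python3 st.py;  python3 - <<'E'
from tilt import *
D=[]
for i in range(6):
    o=robot.get_obs(); im,d=vision.get_image('wrist'); D.append(d)
d=np.mean(D,0); d[np.min(D,0)==0]=0
plane(o,d,200,310,212,228,'base top front')
plane(o,d,160,300,160,178,'fixture plate')
plane(o,d,160,300,162,195,'fixture plate')
E
python3 st.py
```

```text
t 15.35 p_f mm [24.85 28.27] z 36.94 F_f [6.97 8.78] Fz 6.31 M [ 2.398 -1.125  0.098] jaw -77.48 grip 0.0398
base top front slope deg x,y [0.74 0.18] z mean mm 31.64 rms 0.24 at [38.4 30.4] 1724
fixture plate slope deg x,y [0.03 0.01] z mean mm 13.46 rms 0.25 at [61.2 44. ] 2460
fixture plate slope deg x,y [0.04 0.01] z mean mm 13.45 rms 0.25 at [55.9 44. ] 4529
t 15.65 p_f mm [24.84 28.25] z 36.89 F_f [7.02 9.12] Fz 7.19 M [ 2.333 -1.089  0.018] jaw -77.49 grip 0.0396
```

Emit:
{"fn": "send_rows", "kwargs": {"rows": [{"dp": [0.0002,0.0,0.0003],"twist": 0,"fingers": 0.03},{"dp": [0.0002,0.0,0.0003],"twist": 0,"fingers": 0.03},{"dp": [0.0002,0.0,0.0003],"twist": 0,"fingers": 0.03},{"dp": [0.0002,0.0,0.0003],"twist": 0,"fingers": 0.03},{"dp": [0.0002,0.0,0.0003],"twist": 0,"fingers": 0.03},{"dp": [0.0002,0.0,0.0003],"twist": 0,"fingers": 0.03}]}}

```text
time: 16.25
tool_pos: [0.5781, -0.1869, 0.0369]
tcp_rot: [[-0.976, 0.003, 0.217], [-0.217, 0.003, -0.976], [-0.004, -1.0, -0.002]]
force: [6.1, 10.0, 4.4]
grip_width: 0.0398
```

```bash
python3 st.py; python3 - <<'E'
from h import *
im,d=vision.get_image('top'); cv2.imwrite('pics/t9.png',im[:,:,::-1])
im,d=vision.get_image('wrist'); g=(255*(im/255.)**.5).astype(np.uint8); crop(g,120,150,380,335,3,'pics/w9.png')
E
python3 st.py
```

```text
t 16.25 p_f mm [24.85 28.27] z 36.93 F_f [8.08 8.43] Fz 4.36 M [ 2.392 -1.206  0.118] jaw -77.49 grip 0.0398
t 16.35 p_f mm [24.83 28.27] z 36.93 F_f [7.5  8.96] Fz 4.72 M [ 2.381 -1.286  0.145] jaw -77.48 grip 0.0397
```

View pics/w9.png

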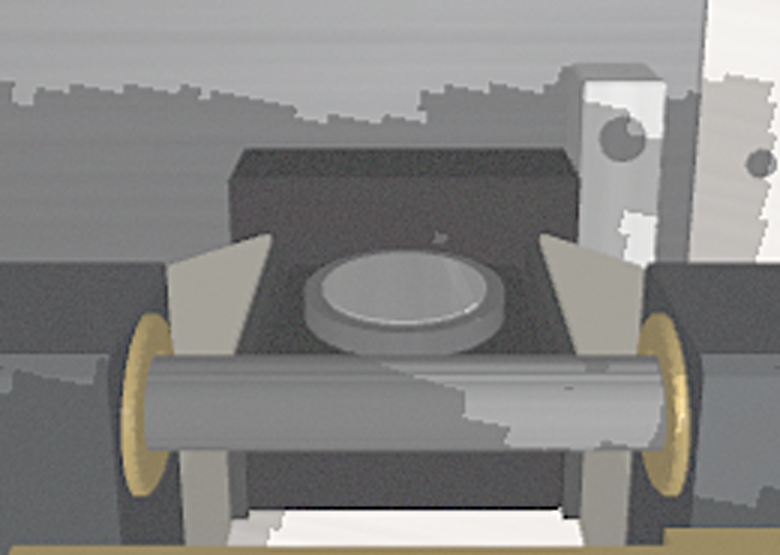

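View pics/t9.png

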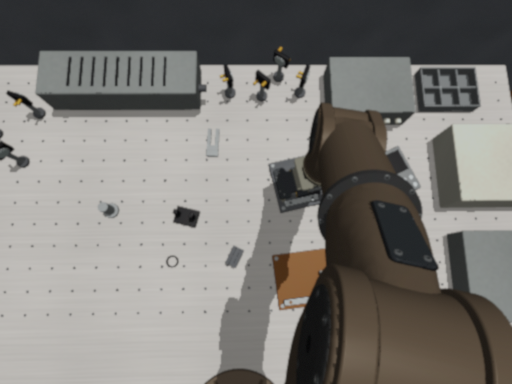

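```bash
python3 - <<'E'
from plant import ticket
print(ticket.close_job())
E
```

```text
the job is handed in; nothing more can be done
None
```

The mirror mount is on the dark fixture with its mirror facing away from the long stop, pressed into the corner. I handed the job in at about 16.4 s, still holding it at the 40 N grip setting.

- **Pick and place:** I gripped the upright plate across its width and set the mount down about 10–12 mm clear of both stops. I then slid it onto the long stop and along it to the short stop. It stuck once by friction on the long stop, so I eased off and continued. The highest push I read was about 12 N.
- **Push at hand-in:** the last tool forces were about 7.5 N towards the long stop, 9 N towards the short stop, and 7 N down. Friction on the plate may carry a few newtons of the sideways pushes, so the loads on the stops themselves are not known exactly.
- **Square:** I trimmed the turn until the twisting moment was near zero (about 0.1 N m).
- **Flat:** the base top measured 18.1–18.2 mm above the plate, against 18 mm nominal. Because the arm gives a little, the tool leans about 0.2° in each direction. The measured base slope was noisy, up to 0.7° on the last check.
- **Position:** the wrist view shows the base's end touching the short stop, and the front edge within about 1.3 mm of its ideal place. The tool itself reads about 2.8 mm (across) and 1.7 mm (along) off the nominal centre. I put that down to an off-centre grip and calibration error, since contact was clear in the forces.
- **Other objects:** the ones visible in the final top view are where they started; the arm hid the screwdriver and most of the meter.

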